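Hang the spot lamp in the column stand and lift its arm to the next lock hole

ROBOT

A 7-joint arm with a two-finger parallel gripper is mounted at the origin on the work surface. World frame = base frame: x ahead of the robot, y to its left, z up, the work surface at z = 0. Lengths are in m, angles in degrees, forces in N, time in s.
With the tool pointing down it reaches from about 0.425 to 0.95 m from the base axis. Payload 4.7 kg.
Tool frame: the origin (TCP) lies at the very end of the fingers, on their centre line; the grasp point (between the pads) lies 19 mm behind it (r.grip_depth is the distance from the TCP to the grasp point, in m); z points along the fingers, y is the line along which they close (so a half turn about z gives the same grasp; the last joint's range is limited). The gripper opens to 87 mm and grips with 3 to 60 N. Pads are 19 mm wide; open, the fingers measure 117 mm over their backs; the gripper's body (75 mm by 190 mm) begins 51 mm behind the grasp point.
Start: joints at [-75.682, 26.849, -2.785, 87.806, 1.381, 65.374, -4.715], TCP at [0.186, 0.649, 0.223] pointing down, gripper open.
Joint ranges: [-148.3, 148.3], [-19.14, 114.17], [-79.39, 73.82], [5.75, 140.21], [-59.74, 239.74], [12.07, 113.84], [-152.46, 152.46]. Speed limits (degrees/s): [147.25, 147.25, 180, 180, 180, 180, 180].

INTERFACE

Orientations are given as a 3x3 rotation matrix whose columns are the frame's x, y, z axes.
In Python, from rig import monitor, optics, workorder, r gives the robot as it stands.
- The arm moves only by the tool arm_command, never from a script. Its argument "targets" is one flat list of numbers, 7 for each row, row after row: the turn, a rotation vector about the tool's x, y, z in rad, then the shift along the tool's x, y, z in mm, then the opening, from 0 (shut) to 1 (fully open). In form: [wx, wy, wz, x, y, z, fingers, wx, wy, wz, x, y, z, fingers, ...]. A call has exactly 8 rows; each row shifts and turns the commanded pose from where the row before left it, along the tool's axes as they then stand; what a row does not reach is not made up. A row lasts 1/12 s, in which the tool goes at most 41.7 mm and 7.16 degrees, less where a joint would pass 70% of its speed; a pose out of reach is approached as far as the arm can. A call is refused whole if a number of a shift passes 41.7 or a number of a turn 0.125, either way. A call with a gripper value outside its range is refused whole. The fingers move at their own pace and stop on an object; the grip force is fixed at half the most. Time passes only in rows, so rows that do not move let the fingers close, or fill a call up. It gives the time, the measured TCP pose, the force, the opening and the grip force at its end, in the units of the state.
- monitor.get_obs(): the state, without advancing time (a new reading comes with each control period).
- optics.capture(name): name is "scene" or "top" or "wrist"; returns the picture (480x640x3 uint8, red, green, blue); there is no depth.
- optics.camera_info(name): a dict with "fx", "fy", "cx", "cy" (pixels), "cam_to_world" (4x4, takes a point from camera to world coordinates); the wrist camera has in their place "mount" (4x4, takes a point from camera to tool coordinates, whose origin is the TCP and whose axes are the flange's). Camera axes: x right, y up, looking along -z (the intrinsics and any distortion apply to the point x, -y, -z); pixel columns grow to the right and rows downward; lengths in m; the calibration is good to about 2 mm. A picture is of the moment at which its call begins: read the wrist's pose just before it. camera_info takes no time and is no camera call.
- workorder.close_job(): hands the job in; it is judged then, once.
The state is a dict: "t": time; "qpos": joint angles; "joint_vel": joint speeds; "effort": joint torques, N m; "eef_pos": TCP position; "tcp_rot": TCP orientation; "contact_force": force on the tool from outside, world axes, zero at the start; "ft_torque": the same for the moment, N m; "gripper_width": finger opening in m; "finger_force": force on a finger pad.
Only numpy, scipy, OpenCV 4.12 (cv2) and the standard library are available. Lean on these libraries where they do the work, as an engineer would, in place of code of your own. Each camera call takes 0.05 s, during which the arm holds its last target. There are 200 camera calls.

TASK

Take the cordless spot lamp out of its rest and hang it in the column stand: rod down through the hole in the stand's arm, collar sitting flat on the arm, and let go of it. Then pull the arm's lock plunger out by its knob, lift the arm by the knob to the next hole up (no further, and never let it drop below where it starts), and let the pin go fully home there. Finish while still holding the knob in your grip with the pin home, so that the arm stays locked while I tighten the clamp screw; leave the bottle, the jar and the mouse alone.

Things in the scene. Friction and masses are not known exactly. Their poses are not given: they have to be found in the camera images.
- stand: Column stand fixed to the bench: base plate 200 x 220 mm, square 40 mm aluminium column, top 249 mm above the bench. Origin on the column's axis at bench height; z up; stand -x is the front, with lock holes and plunger, about towards the robot; the arm reaches out to stand -y. Behind the column are two posts, up to 105 mm high; below the arm's hole a black chip stage, up to 39 mm high.
- next_hole (a point): Mouth of the next lock hole up, on the column's front face, 145 mm above the bench, where the pin must go. Fixed to the stand, axes as the stand's. Five round 9.5 mm lock holes run up this face at 85, 115 (the starting hole), 145, 175 and 205 mm above the bench.
- carriage (a joint): Height (m, growing upwards) of the grey sleeve, 60 x 60 x 44 mm, that slides on the column and carries arm, plunger and a slack clamp screw (+y side, not used): 0 at the starting hole (plunger axis 115 mm above the bench), 0.030 at the next hole. Locked, it has about 1 mm play either way. It all weighs 0.4 to 0.6 kg and rubs with about 1.5 N: unlocked and unheld it slides down.
- eye (a point): Centre of the hole in the arm, on the arm's upper face, 105 mm above the bench at the start and 95 mm to stand -y of the column's axis; moves with the sleeve, axes as the stand's. A vertical 12 mm through-hole with a 1.5 mm chamfer in a flat grey plate 34 mm wide, 10 mm thick.
- plunger (a joint): How far the spring lock plunger is pulled out (m): 0 with the pin fully home in a hole, 0.012 at the end of its travel. The pin (8 mm, round-nosed) clears the column at 0.009. The spring pulls inwards, about 6 N at 0 and 10 N at 0.012; let go between holes, the pin rests on the column's face (about 0.009) and drops into the next hole it meets.
- knob: Plunger's black ribbed pull knob: cylinder 24 mm in diameter, 28 mm long, axis level along stand x; pull it to stand -x. Origin at its centre, 78 mm in front of the column's axis when home, 58 mm from the column's front, 48 mm from the sleeve; axes as the stand's. Moves with the sleeve. Behind it is the plunger's steel body, 23 mm across; it is free above, below and at both sides.
- lamp: Cordless spot lamp, loose, 55 to 90 g, round about its z axis: grey body 20 mm in diameter, from 4 to 58 mm above the origin; steel collar 28 mm in diameter, 4 mm thick; below it a stiff steel rod 8 mm in diameter, round-ended, 60 mm long. Origin on the axis at the collar's underside; z up. Starts upright in the rest, rod down, collar on the rest's top.
- rest: White block 56 x 66 x 76 mm high, fixed to the bench, with one 12 mm hole 66 mm deep in its top in which the lamp starts. Origin at the centre of its underside.
- bottle: Bystander: clear bottle with a white cap, 60 mm across, 125 mm high, standing loose. Origin at the centre of its underside.
- jar: Bystander: white jar with a lid, 64 mm across, 75 mm high, standing loose. Origin at the centre of its underside.
- mouse: Bystander: black computer mouse 104 x 60 x 30 mm, lying loose. Origin at the centre of its underside.
There are look-alikes about, which are no part of the job. Of the things that look like the lamp, the smallest one is meant.

How it is judged (in metres and radians):
On the way, in this order (a step that is already met when the one before it is completed fails the run):
1. the lamp hangs in the arm: rod through the hole, collar down on the arm within 2.5 mm, upright within 0.1 rad, let go (horizontal distance between lamp and eye below 0.0045 m and z of lamp in the frame of eye between -0.0025 and 0.0025 m and angle between lamp's own z axis and vertical below 0.1 rad and contact force between the fingers and lamp below 0.1 N), for 0.2 s.
2. the lock plunger is pulled out at least 8 mm while the arm is still at its starting hole (within 8 mm) (value of joint plunger above 0.008 m and value of joint carriage below 0.008 m).
3. the arm is between the holes with the pin out, the fingers on the knob (value of joint plunger above 0.006 m and value of joint carriage above 0.012 m and contact force between the fingers and knob above 1 N).
At the end, for the whole second after the job is handed in: Arm at the next hole up (carriage 0.030 within 2.5 mm), pin home there (plunger under 2 mm), fingers still holding the knob (over 2 N); lamp hangs in the arm's hole untouched: within 4.5 mm of its axis, collar within 2.5 mm of the arm's top, upright within 0.1 rad (all of step 1 and value of joint carriage between 0.0275 and 0.0325 m and value of joint plunger below 0.002 m and contact force between the fingers and knob above 2 N and contact force between the arm and lamp below 0.1 N); the arm keeps its last pose, push and grip.
It fails at once if the arm is lifted past the next hole (more than 15 mm beyond it) (value of joint carriage above 0.045 m).
It fails at once if the arm drops more than 10 mm below its starting hole (value of joint carriage below -0.01 m).
It fails at once if the bottle, jar or mouse is moved by more than 20 mm (distance of any of bottle, jar, mouse from where it was at the start of the episode above 0.02 m).
It also fails if it takes over 45 s, if anything falls off the work surface, if the arm or the gripper's body presses on something with over 40 N, if the wrist force passes 120 N, or if a joint passes its speed limit or range.

## Working session

There is one attempt and no reset: what is moved stays moved. The work goes in short steps, Python scripts to look and compute and a tool call to move; the robot and the scene stay as the last step left them, time stands still between calls to the robot, and variables do not carry over. Pictures are saved under pics/ and viewed, at most 10 in all, crops included, and the job is handed in when it is done.

Besides the shell and the picture viewer there is one more tool, called after ">>>" in YAML: its name, and indented under it one key for each argument. arm_command: Moves the arm, as the interface text tells. Its arguments: {"type":"object","properties":{"targets":{"type":"array"}},"required":["targets"]}

```bash
mkdir -p pics; ls
python3 - <<'E'
from rig import monitor, optics, workorder, r
import cv2, numpy as np
o=monitor.get_obs(); print(o['t'],o['eef_pos'],np.round(o['tcp_rot'],3),o['gripper_width'])
for n in ("scene","top","wrist"):
    im=optics.capture(n); cv2.imwrite(f"pics/{n}0.png",im[:,:,::-1]); i=optics.camera_info(n)
    print(n,{k:(np.round(v,4).tolist() if hasattr(v,'shape') else v) for k,v in i.items()})
E
```

```text
pics
0.0 [0.18558423 0.64837178 0.22148798] [[-0.961  0.275 -0.   ]
 [ 0.275  0.961 -0.002]
 [-0.    -0.002 -1.   ]] 0.086941064770938
scene {'fx': 488.95540907480404, 'fy': 488.95540907480404, 'cx': 318.1541443312391, 'cy': 238.62698180969937, 'cam_to_world': [[-0.0195, -0.4855, 0.874, 1.3214], [0.9997, -0.0216, 0.0103, 0.0437], [0.0139, 0.874, 0.4858, 0.5621], [0.0, 0.0, 0.0, 1.0]]}
top {'fx': 548.789917668274, 'fy': 548.789917668274, 'cx': 313.1318825185992, 'cy': 233.25278418531568, 'cam_to_world': [[-0.0525, 0.9718, -0.2297, 0.3241], [-0.9986, -0.0508, 0.0134, 0.0476], [0.0014, 0.2301, 0.9732, 1.1979], [0.0, 0.0, 0.0, 1.0]]}
wrist {'fx': 332.7328062443751, 'fy': 332.7328062443751, 'cx': 317.74612113211225, 'cy': 240.65621291023535, 'mount': [[-0.0003, 0.9661, 0.2582, 0.0713], [1.0, 0.0007, -0.0013, -0.0002], [-0.0014, 0.2582, -0.9661, -0.1613], [0.0, 0.0, 0.0, 1.0]]}
```

View pics/top0.png

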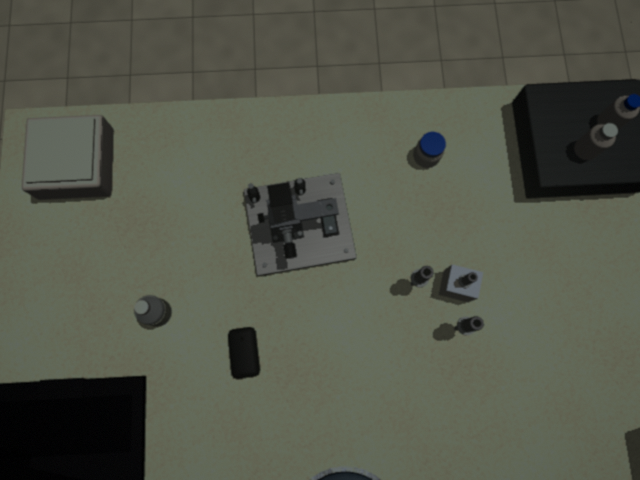

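View pics/scene0.png

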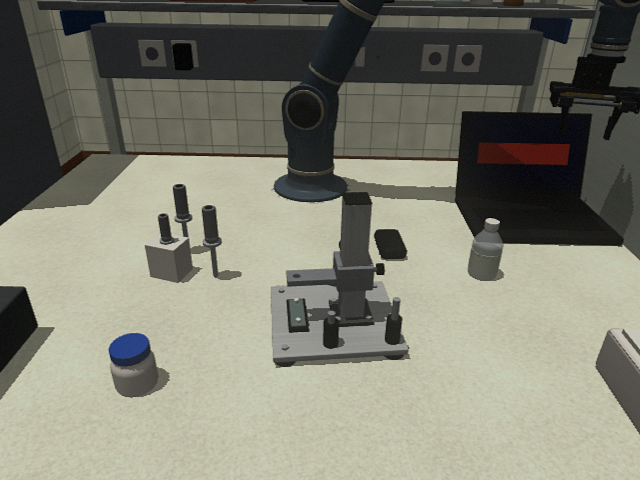

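The top view shows the stand at about (300,225), with its arm to the right ending near (330,207) and the knob near (290,250). The rest with the small lamp is at (463,282), between two larger look-alikes at (423,275) and (470,324). The mouse is at (243,352), the bottle at (150,310) and the jar at (430,148). Next I'll enlarge this area.

Run:
```python
import cv2, numpy as np
im=cv2.imread('pics/top0.png')[165:345,230:490]
im=cv2.convertScaleAbs(cv2.resize(im,None,fx=3,fy=3,interpolation=cv2.INTER_CUBIC),alpha=1.6,beta=10)
cv2.imwrite('pics/topc.png',im)
a=cv2.imread('pics/scene0.png')[170:370,140:420]
cv2.imwrite('pics/scenec.png',cv2.convertScaleAbs(cv2.resize(a,None,fx=2.85,fy=2.85,interpolation=cv2.INTER_CUBIC),alpha=1.5,beta=10))
```

```text
(no output)
```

View pics/topc.png

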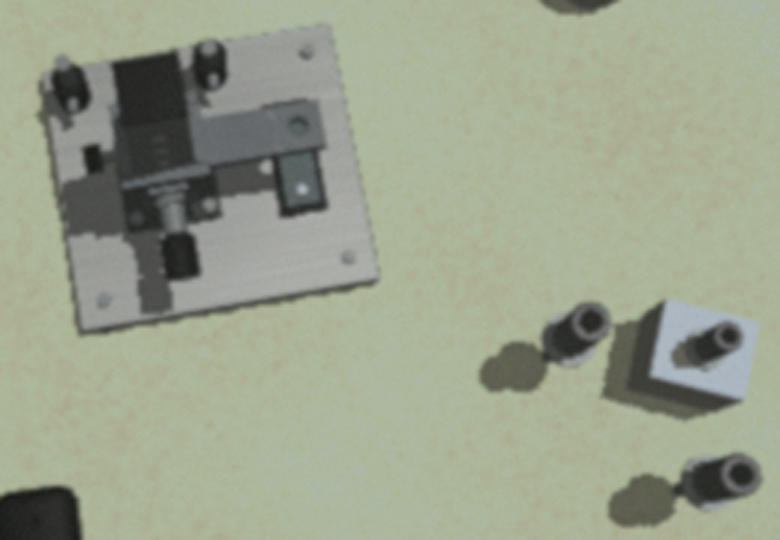

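View pics/scenec.png

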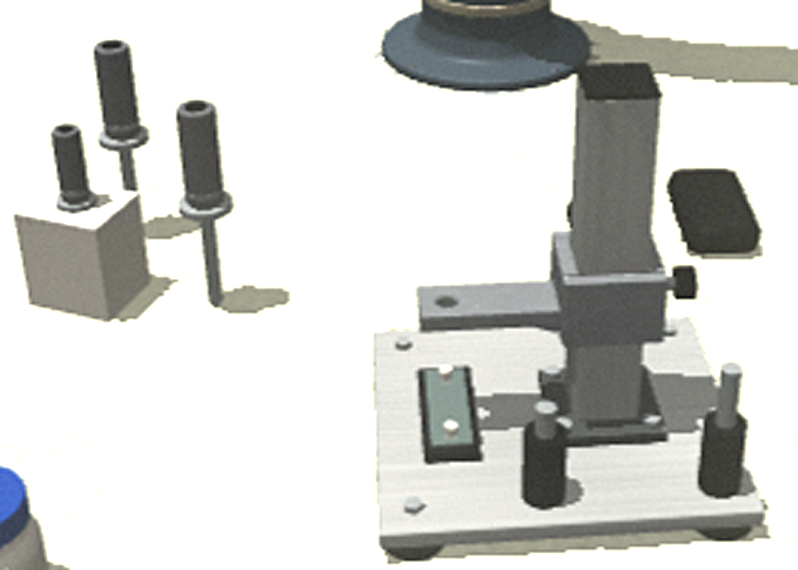

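The enlarged top view puts the eye at crop (298,125), the knob at (180,255) and the lamp top at (728,336). In the enlarged scene view the eye is at (447,302) and the lamp top at (67,129). Now I'll cast rays through these.

```bash
cat > h.py <<'E'
from rig import monitor, optics, workorder, r
import cv2, numpy as np
from scipy.spatial.transform import Rotation as R
def pose():
    o=monitor.get_obs(); T=np.eye(4); T[:3,:3]=o['tcp_rot']; T[:3,3]=o['eef_pos']; return o,T
def ray(n,uv,T=None):
    i=optics.camera_info(n); M=np.array(i['cam_to_world']) if n!='wrist' else T@np.array(i['mount'])
    d=np.array([(uv[0]-i['cx'])/i['fx'],-(uv[1]-i['cy'])/i['fy'],-1]); return M[:3,3],M[:3,:3]@d
def onz(n,uv,z,T=None):
    p,d=ray(n,uv,T); return p+d*(z-p[2])/d[2]
def proj(n,P,T=None):
    i=optics.camera_info(n); M=np.array(i['cam_to_world']) if n!='wrist' else T@np.array(i['mount'])
    q=np.linalg.inv(M)@np.r_[P,1]; return np.array([i['cx']+i['fx']*q[0]/-q[2], i['cy']-i['fy']*q[1]/-q[2]])
def cross(r1,r2):
    (p,d),(q,e)=r1,r2; s=np.linalg.lstsq(np.c_[d,-e],q-p,rcond=None)[0]
    a,b=p+d*s[0],q+e*s[1]; return (a+b)/2,np.linalg.norm(a-b)
E
python3 - <<'E'
from h import *
np.set_printoptions(precision=4,suppress=True)
t=lambda u,v:(u/3+230-1/3,v/3+165-1/3); s=lambda u,v:(u/2.85+140-.3,v/2.85+170-.3)
print('eye',onz('top',t(298,125),.105),onz('scene',s(447,302),.105),cross(ray('top',t(298,125)),ray('scene',s(447,302))))
print('lamp',onz('top',t(728,336),.134),onz('scene',s(67,129),.134),cross(ray('top',t(728,336)),ray('scene',s(67,129))))
print('rest',[onz('top',t(*c),.076)[:2] for c in((666,299),(757,322),(742,400),(650,377))])
print('knob',onz('top',t(180,255),.121))
print('col top',[onz('top',t(*c),.249)[:2] for c in((112,62),(178,52))])
b=[onz('top',t(*c),.02)[:2] for c in((307,51),(349,257),(104,300))]; print('bolts',b, b[0]-b[1],b[2]-b[1])
print('others', onz('top',t(588,322),.17),onz('top',t(740,475),.17))
E
```

```text
eye [ 0.6375 -0.0032  0.105 ] [0.6295 0.     0.105 ] (array([ 0.6362, -0.0013,  0.1095]), np.float64(0.003461126077953517))
lamp [ 0.4718 -0.2735  0.134 ] [ 0.4694 -0.2699  0.134 ] (array([ 0.4712, -0.2712,  0.1353]), np.float64(0.00375050914039817))
rest [array([ 0.5078, -0.2512]), array([ 0.4885, -0.3121]), array([ 0.4356, -0.2953]), array([ 0.4545, -0.2343])]
knob [0.547  0.0815 0.121 ]
col top [array([0.6416, 0.1134]), array([0.6459, 0.0733])]
bolts [array([ 0.7193, -0.0174]), array([ 0.56  , -0.0385]), array([0.5375, 0.1411])] [0.1593 0.0211] [-0.0225  0.1796]
others [ 0.4803 -0.1754  0.17  ] [ 0.3802 -0.2597  0.17  ]
```

>>> arm_command:
  targets: [0, 0, 0.1186, 0, 0, -16, 1, 0, 0, 0.1186, 0, 0, -16, 1, 0, 0, 0.1186, 0, 0, -16, 1, 0, 0, 0.1186, 0, 0, -16, 1, 0, 0, 0.1186, 0, 0, -16, 1, 0, 0, 0, -38, 2, 0, 1, 0, 0, 0, -38, 2, 0, 1, 0, 0, 0, -38, 2, 0, 1]

```text
t: 0.82
eef_pos: [0.2638, 0.5647, 0.3023]
tcp_rot: [[-0.645, 0.764, 0.0], [0.764, 0.645, -0.0], [-0.0, -0.0, -1.0]]
contact_force: [1.0, -0.3, 0.2]
gripper_width: 0.0869
finger_force: 0.0
```

>>> arm_command:
  targets: [0, 0, 0, -37, 2.5, 0, 1, 0, 0, 0, -37, 2.5, 0, 1, 0, 0, 0, -37, 2.5, 0, 1, 0, 0, 0, -37, 2.5, 0, 1, 0, 0, 0, -37, 2.5, 0, 1, 0, 0, 0, -37, 2.5, 0, 1, 0, 0, 0, -37, 2.5, 0, 1, 0, 0, 0, -37, 2.5, 0, 1]

```text
t: 1.48
eef_pos: [0.4703, 0.3502, 0.3024]
tcp_rot: [[-0.644, 0.765, -0.0], [0.765, 0.644, 0.0], [0.0, -0.0, -1.0]]
contact_force: [0.9, 1.3, -0.5]
gripper_width: 0.0868
finger_force: 0.0
```

>>> arm_command:
  targets: [0, 0, 0, -29, -24, 0, 1, 0, 0, 0, -29, -24, 0, 1, 0, 0, 0, -29, -24, 0, 1, 0, 0, 0, -29, -24, 0, 1, 0, 0, 0, -29, -24, 0, 1, 0, 0, 0, -29, -24, 0, 1, 0, 0, 0, -29, -24, 0, 1, 0, 0, 0, -29, -24, 0, 1]

```text
t: 2.15
eef_pos: [0.4712, 0.0489, 0.3025]
tcp_rot: [[-0.644, 0.765, -0.0], [0.765, 0.644, 0.0], [0.0, 0.0, -1.0]]
contact_force: [-0.3, -0.2, 0.5]
gripper_width: 0.087
finger_force: 0.0
```

>>> arm_command:
  targets: [0, 0, 0, -30.6, -25.8, 0, 1, 0, 0, 0, -30.6, -25.8, 0, 1, 0, 0, 0, -30.6, -25.8, 0, 1, 0, 0, 0, -30.6, -25.8, 0, 1, 0, 0, 0, -30.6, -25.8, 0, 1, 0, 0, 0, -30.6, -25.8, 0, 1, 0, 0, 0, -30.6, -25.8, 0, 1, 0, 0, 0, -30.6, -25.8, 0, 1]

```text
t: 2.82
eef_pos: [0.4708, -0.2712, 0.3025]
tcp_rot: [[-0.644, 0.765, 0.0], [0.765, 0.644, 0.001], [0.0, 0.001, -1.0]]
contact_force: [0.4, 0.3, -0.1]
gripper_width: 0.0873
finger_force: 0.0
```

Run:
```python
from h import *
o,T=pose(); im=optics.capture('wrist'); cv2.imwrite('pics/w1.png',im[:,:,::-1]); np.save('T1.npy',T); print(T)
print(proj('wrist',[.471,-.2715,.134],T),proj('wrist',[.471,-.2715,.08],T))
```

```text
[[-6.43802836e-01  7.65191302e-01  4.24155542e-04  4.70805867e-01]
 [ 7.65191408e-01  6.43802629e-01  5.33695928e-04 -2.71152253e-01]
 [ 1.35307029e-04  6.68155129e-04 -9.99999768e-01  3.02530843e-01]
 [ 0.00000000e+00  0.00000000e+00  0.00000000e+00  1.00000000e+00]]
[317.8897368  225.01726411] [317.79396425 215.23581612]
```

View pics/w1.png

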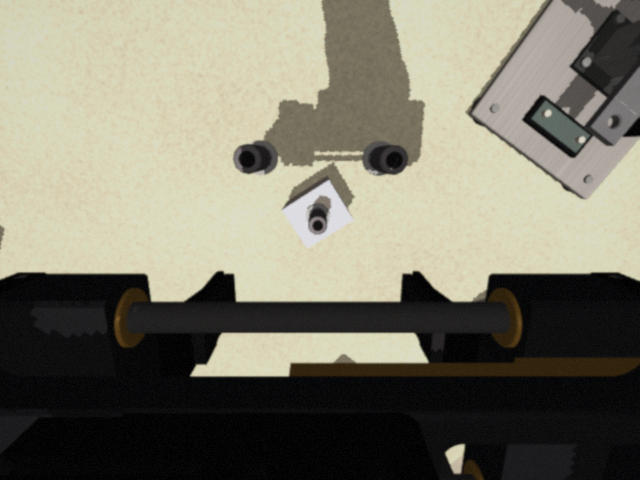

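The wrist view shows the lamp top at (317,226) against a predicted (318,225), so the position holds. The look-alikes are at (255,157) and (385,157), on the tool's +x side. I'll check their heights before going down.

Run:
```python
from h import *
t=lambda u,v:(u/3+230-1/3,v/3+165-1/3); s=lambda u,v:(u/2.85+140-.3,v/2.85+170-.3)
T=np.load('T1.npy')
for a,b,c in(((590,320),(197,106),(392,159)),((740,474),(112,46),(247,159))):
    P,e=cross(ray('top',t(*a)),ray('scene',s(*b))); print(P,e, T[:3,:3].T@(P-T[:3,3]), proj('wrist',P,T),c)
```

```text
[ 0.48267297 -0.17705527  0.16019461] 0.0036762275632259214 [0.06434286 0.06956538 0.14239145] [396.52431557 159.82243054] (392, 159)
[ 0.38108878 -0.26139001  0.15874737] 0.0033923050766007786 [ 0.06521065 -0.06246185  0.14375059] [247.96436452 158.83766619] (247, 159)
```

>>> arm_command:
  targets: [0, 0, 0, 0, 0, 30, 1, 0, 0, 0, 0, 0, 30, 1, 0, 0, 0, 0, 0, 30, 1, 0, 0, 0, 0, 0, 30, 1, 0, 0, 0, 0, 0, 30, 1, 0, 0, 0, 0, 0, 30, 1, 0, 0, 0, 0, 0, 24, 1, 0, 0, 0, 0, 0, 10, 1]

```text
t: 3.53
eef_pos: [0.4693, -0.2678, 0.0852]
tcp_rot: [[-0.644, 0.765, -0.006], [0.765, 0.644, 0.002], [0.006, -0.003, -1.0]]
contact_force: [-0.6, 1.0, -0.0]
gripper_width: 0.087
finger_force: 0.0
```

>>> arm_command:
  targets: [0, 0, 0, 0, 0, 0, 0, 0, 0, 0, 0, 0, 0, 0, 0, 0, 0, 0, 0, 0, 0, 0, 0, 0, 0, 0, 0, 0, 0, 0, 0, 0, 0, 0, 0, 0, 0, 0, 0, 0, 0, 0, 0, 0, 0, 0, 0, 0, 0, 0, 0, 0, 0, 0, 0, 0]

```text
t: 4.2
eef_pos: [0.4714, -0.2695, 0.0888]
tcp_rot: [[-0.644, 0.765, 0.001], [0.765, 0.644, -0.0], [-0.0, 0.0, -1.0]]
contact_force: [-0.4, -0.8, -0.3]
gripper_width: 0.0416
finger_force: 0.0
```

>>> arm_command:
  targets: [0, 0, 0, 0, 0, 0, 0, 0, 0, 0, 0, 0, 0, 0, 0, 0, 0, 0, 0, 0, 0, 0, 0, 0, 0, 0, 0, 0, 0, 0, 0, 0, 0, 0, 0, 0, 0, 0, 0, 0, 0, 0, 0, 0, 0, 0, 0, 0, 0, 0, 0, 0, 0, 0, 0, 0]

```text
t: 4.87
eef_pos: [0.4712, -0.2695, 0.0885]
tcp_rot: [[-0.643, 0.766, -0.0], [0.766, 0.643, 0.0], [0.0, -0.0, -1.0]]
contact_force: [-1.0, -0.2, 0.1]
gripper_width: 0.0189
finger_force: 30.0
```

>>> arm_command:
  targets: [0, 0, 0, 0, 0, -12, 0, 0, 0, 0, 0, 0, -24, 0, 0, 0, 0, 0, 0, -24, 0, 0, 0, 0, 0, 0, -24, 0, 0, 0, 0, 0, 0, -24, 0, 0, 0, 0, 0, 0, -24, 0, 0, 0, 0, 0, 0, -24, 0, 0, 0, 0, 0, 0, -24, 0]

```text
t: 5.53
eef_pos: [0.4709, -0.2694, 0.2705]
tcp_rot: [[-0.643, 0.766, 0.001], [0.766, 0.643, 0.0], [-0.0, 0.001, -1.0]]
contact_force: [0.5, 0.3, -1.3]
gripper_width: 0.0196
finger_force: 30.0
```

>>> arm_command:
  targets: [0, 0, 0, 9, 27, 0, 0, 0, 0, 0, 12, 36, 0, 0, 0, 0, 0, 12, 36, 0, 0, 0, 0, 0, 12, 36, 0, 0, 0, 0, 0, 12, 36, 0, 0, 0, 0, 0, 12, 36, 0, 0, 0, 0, 0, 10, 30, 0, 0, 0, 0, 0, 5, 16, 0, 0]

```text
t: 6.2
eef_pos: [0.6125, -0.037, 0.2687]
tcp_rot: [[-0.648, 0.762, 0.001], [0.762, 0.648, 0.002], [0.001, 0.002, -1.0]]
contact_force: [-0.3, 0.9, -0.7]
gripper_width: 0.0195
finger_force: 30.0
```

Run:
```python
from h import *
o,T=pose(); im=optics.capture('wrist'); cv2.imwrite('pics/w2.png',im[:,:,::-1]); np.save('T2.npy',T); print(T,o['gripper_width'])
a=cv2.convertScaleAbs(im[:,:,::-1],alpha=1.3,beta=15)[0:330,120:520]; cv2.imwrite('pics/w2c.png',cv2.resize(a,None,fx=1.8,fy=1.8,interpolation=cv2.INTER_CUBIC))
print(proj('wrist',[.636,-.002,.105],T),proj('wrist',T[:3,3]-[0,0,.0725],T))
```

```text
[[-6.48094877e-01  7.61559433e-01  5.09342804e-04  6.12539325e-01]
 [ 7.61558794e-01  6.48093067e-01  1.89203823e-03 -3.70023523e-02]
 [ 1.11079802e-03  1.61411478e-03 -9.99998080e-01  2.68716781e-01]
 [ 0.00000000e+00  0.00000000e+00  0.00000000e+00  1.00000000e+00]] 0.01949770970438752
[358.7446429  214.46725738] [318.15630809 252.31642397]
```

View pics/w2c.png

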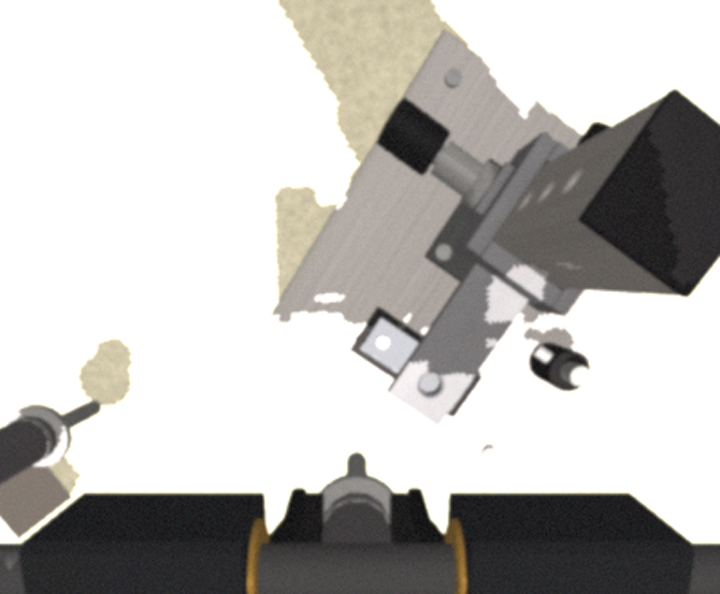

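The close view shows the eye at crop (429,383), which is full (358.3,212.8). The rod tip is at crop (357,460), on the tool axis as expected. The knob is at crop (413,136).

Run:
```python
from h import *
im=cv2.imread('pics/w2.png'); g=cv2.cvtColor(im,6)[200:226,345:372]; print(g[::2,::2])
T=np.load('T2.npy'); o,Tn=pose(); print(o['eef_pos'])
for uv in((358.3,212.8),(358,213.5)):
    E=onz('wrist',uv,.105,T); print(E, Tn[:3,:3].T@(E-Tn[:3,3])*1000)
print('knob',onz('wrist',(413/1.8+120,136/1.8),.121,T))
```

```text
[[128  89  94 103 127 115 118  85  83  81  83  81  82  78]
 [ 95 158 164 172 168 175 135  84  82  84  79  86  82  77]
 [139 175 175 179 177 177 144  86  82  82  83  82  83  77]
 [170 177 178 179 177 173 142  94  89  79  81  82  83  94]
 [175 176 178 176 164 148 149 148 142 115 123 138 149 157]
 [176 176 176 174 148 152 153 154 153 135 131 162 172 168]
 [177 175 176 164 140 153 151 155 149 138 117 163 170 167]
 [175 172 173 160 138 153 149 151 150 108 110 161 168 166]
 [175 170 170 163 120 135 147 143 115  71 116 162 168 167]
 [172 172 170 171 145 103  88  77  70 103 150 170 168 168]
 [173 172 171 169 169 149 118 113 133 155 167 168 170 169]
 [173 171 170 173 171 169 168 165 167 168 167 169 170 169]
 [189 172 170 172 172 169 170 168 169 171 165 169 170 161]]
[ 0.6135874  -0.03517657  0.26837721]
[ 0.6345416  -0.00104585  0.105     ] [ 12.13609471  37.73098004 163.4783987 ]
[ 0.63478624 -0.00175814  0.105     ] [ 11.43582036  37.4538151  163.4770004 ]
knob [0.54617092 0.08244217 0.121     ]
```

>>> arm_command:
  targets: [0, 0, 0, 6, 19, 0, 0, 0, 0, 0, 6, 18.7, 0, 0, 0, 0, 0, 0, 0, 20, 0, 0, 0, 0, 0, 0, 25, 0, 0, 0, 0, 0, 0, 20, 0, 0, 0, 0, 0, 0, 10, 0, 0, 0, 0, 0, 0, 0, 0, 0, 0, 0, 0, 0, 0, 0]

```text
t: 6.92
eef_pos: [0.6324, -0.0093, 0.1939]
tcp_rot: [[-0.643, 0.766, 0.0], [0.766, 0.643, -0.0], [-0.0, -0.0, -1.0]]
contact_force: [0.6, 1.0, -0.5]
gripper_width: 0.0192
finger_force: 30.0
```

Run:
```python
from h import *
o,T=pose(); im=optics.capture('wrist'); cv2.imwrite('pics/w3.png',im[:,:,::-1]); np.save('T3.npy',T); print(T,o['gripper_width'],o['contact_force'])
a=cv2.convertScaleAbs(im[:,:,::-1],alpha=1.1,beta=10)[130:330,220:420]; cv2.imwrite('pics/w3c.png',cv2.resize(a,None,fx=3,fy=3,interpolation=cv2.INTER_CUBIC))
print(proj('wrist',[.6346,-.0013,.105],T),proj('wrist',T[:3,3]-[0,0,.0725],T))
```

```text
[[-6.42777446e-01  7.66052961e-01  1.27538237e-04  6.32400122e-01]
 [ 7.66052939e-01  6.42777458e-01 -1.84189043e-04 -9.25106752e-03]
 [-2.23077266e-04 -2.06915215e-05 -9.99999975e-01  1.93873175e-01]
 [ 0.00000000e+00  0.00000000e+00  0.00000000e+00  1.00000000e+00]] 0.019163191314723316 [ 0.62459334  0.98547493 -0.51053875]
[327.00842859 240.29847717] [318.32780128 252.18792007]
```

View pics/w3c.png

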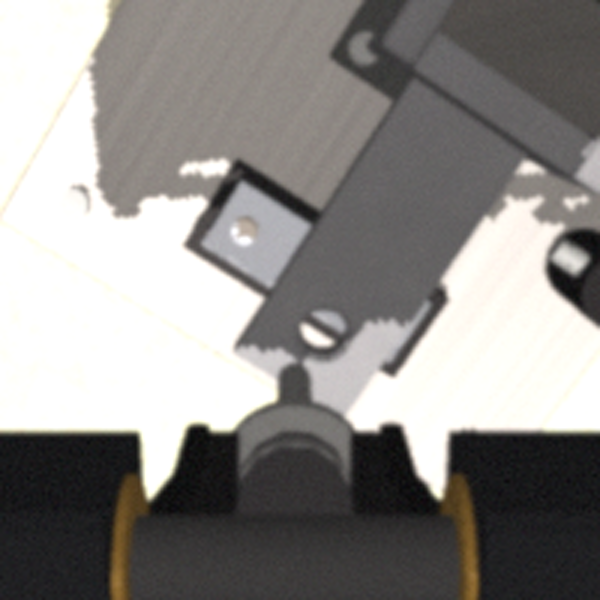

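The eye is at crop (323,331), full (327.7,240.3), and the rod tip at (294,368), full (318,252.7). Both match the predictions, and what remains is a small lateral shift.

>>> arm_command:
  targets: [0, 0, 0, 2.4, 3.4, 0, 0, 0, 0, 0, 2.3, 3.4, 0, 0, 0, 0, 0, 0, 0, 0, 0, 0, 0, 0, 0, 0, 0, 0, 0, 0, 0, 0, 0, 0, 0, 0, 0, 0, 0, 0, 0, 0, 0, 0, 0, 0, 0, 0, 0, 0, 0, 0, 0, 0, 0, 0]

```text
t: 7.63
eef_pos: [0.6341, -0.0011, 0.1935]
tcp_rot: [[-0.643, 0.766, -0.0], [0.766, 0.643, 0.0], [0.0, -0.0, -1.0]]
contact_force: [0.4, -0.1, -0.6]
gripper_width: 0.0189
finger_force: 30.0
```

Run:
```python
from h import *
o,T=pose(); print(T[:3,3], o['contact_force']); E=np.array([.6347,-.0013,.105]); print(T[:3,:3].T@(E-T[:3,3])*1000)
```

```text
[ 0.63414286 -0.00114268  0.19351728] [ 0.44632586 -0.09944971 -0.567306  ]
[-0.48718278  0.32815718 88.51722404]
```

>>> arm_command:
  targets: [0, 0, 0, -0.3, 0.3, 5, 0, 0, 0, 0, 0, 0, 5, 0, 0, 0, 0, 0, 0, 5, 0, 0, 0, 0, 0, 0, 5, 0, 0, 0, 0, 0, 0, 5, 0, 0, 0, 0, 0, 0, 5, 0, 0, 0, 0, 0, 0, 5, 0, 0, 0, 0, 0, 0, 5, 0]

```text
t: 8.3
eef_pos: [0.6346, -0.001, 0.1529]
tcp_rot: [[-0.643, 0.765, -0.0], [0.765, 0.643, -0.0], [0.0, -0.0, -1.0]]
contact_force: [0.4, 0.7, -0.7]
gripper_width: 0.0191
finger_force: 30.0
```

>>> arm_command:
  targets: [0, 0, 0, 0, 0, 5, 0, 0, 0, 0, 0, 0, 5, 0, 0, 0, 0, 0, 0, 5, 0, 0, 0, 0, 0, 0, 5, 0, 0, 0, 0, 0, 0, 5, 0, 0, 0, 0, 0, 0, 5, 0, 0, 0, 0, 0, 0, 4, 0, 0, 0, 0, 0, 0, 0, 0]

```text
t: 8.97
eef_pos: [0.6346, -0.001, 0.1209]
tcp_rot: [[-0.643, 0.766, -0.0], [0.766, 0.643, 0.001], [0.001, 0.0, -1.0]]
contact_force: [-3.8, 1.2, 8.1]
gripper_width: 0.0192
finger_force: 30.0
```

>>> arm_command:
  targets: [0, 0, 0, 0, 0, 0, 0.4, 0, 0, 0, 0, 0, 0, 0.6, 0, 0, 0, 0, 0, 0, 0.6, 0, 0, 0, 0, 0, 0, 0.6, 0, 0, 0, 0, 0, 0, 0.6, 0, 0, 0, 0, 0, 0, 0.6, 0, 0, 0, 0, 0, 0, 0.6, 0, 0, 0, 0, 0, 0, 0.6]

```text
t: 9.63
eef_pos: [0.6346, -0.001, 0.1194]
tcp_rot: [[-0.643, 0.766, -0.0], [0.766, 0.643, 0.0], [0.0, -0.0, -1.0]]
contact_force: [-0.5, -0.4, 0.5]
gripper_width: 0.0515
finger_force: 0.0
```

Run:
```python
from h import *
im=optics.capture('scene'); cv2.imwrite('pics/s2.png',im[:,:,::-1])
a=im[170:330,230:430,::-1]; cv2.imwrite('pics/s2c.png',cv2.convertScaleAbs(cv2.resize(a,None,fx=3.5,fy=3.5,interpolation=cv2.INTER_CUBIC),alpha=1.6,beta=15))
```

```text
(no output)
```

View pics/s2c.png

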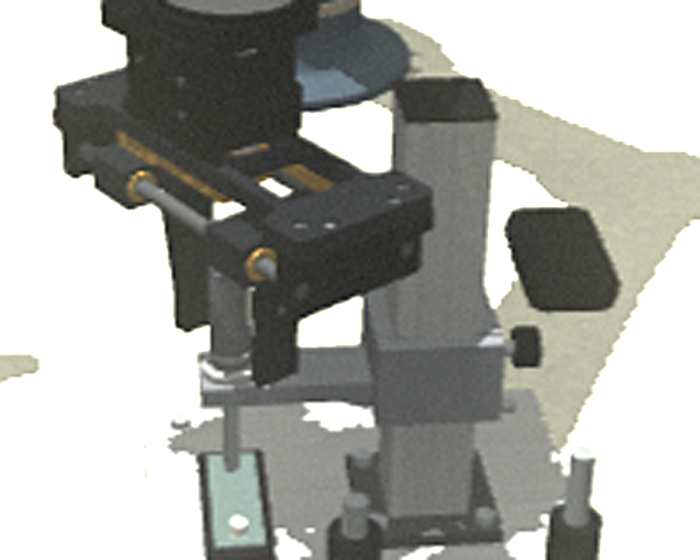

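The lamp hangs in the arm with its collar flat on the plate at crop (225,375) and the rod coming out below, and the fingers are clear of it. Retreating upward.

>>> arm_command:
  targets: [0, 0, 0, 0, 0, -8, 0.6, 0, 0, 0, 0, 0, -18, 0.6, 0, 0, 0, 0, 0, -21, 0.6, 0, 0, 0, 0, 0, -21, 0.6, 0, 0, 0, 0, 0, -21, 0.6, 0, 0, 0, 0, 0, -21, 0.6, 0, 0, 0, 0, 0, -21, 0.6, 0, 0, 0, 0, 0, -21, 0.6]

```text
t: 10.35
eef_pos: [0.6345, -0.0012, 0.2733]
tcp_rot: [[-0.643, 0.766, 0.001], [0.766, 0.643, 0.0], [-0.0, 0.001, -1.0]]
contact_force: [0.2, -1.0, -0.3]
gripper_width: 0.0524
finger_force: 0.0
```

>>> arm_command:
  targets: [0, 0, 0, 25, -3, 0, 0.6, 0, 0, 0, 30, -3.6, 0, 0.6, 0, 0, 0, 33, -4, 0, 0.6, 0, 0, 0, 33, -4, 0, 0.6, 0, 0, -0.1115, 0, 0, 0, 0.6, 0, 0, -0.1115, 0, 0, 0, 0.6, 0, 0, -0.1115, 0, 0, 0, 0.6, 0, 0, -0.1115, 0, 0, 0, 0.6]

```text
t: 11.02
eef_pos: [0.5454, 0.0824, 0.2724]
tcp_rot: [[-0.913, 0.408, 0.001], [0.408, 0.913, 0.001], [-0.001, 0.001, -1.0]]
contact_force: [-0.5, -0.5, -0.7]
gripper_width: 0.0522
finger_force: 0.0
```

>>> arm_command:
  targets: [0, 0, -0.1115, 0, 0, 0, 0.6, 0, 0, -0.1115, 0, 0, 0, 0.6, 0, 0, -0.1115, 0, 0, 0, 0.6, 0, 0, -0.1115, 0, 0, 0, 0.6, 0, 0, -0.1115, 0, 0, 0, 0.6, 0, 0, 0, 0, 0, 0, 0.6, 0, 0, 0, 0, 0, 0, 0.6, 0, 0, 0, 0, 0, 0, 0.6]

```text
t: 11.68
eef_pos: [0.5456, 0.082, 0.2719]
tcp_rot: [[-0.992, -0.129, 0.0], [-0.129, 0.992, 0.0], [-0.0, 0.0, -1.0]]
contact_force: [0.2, -0.4, -0.4]
gripper_width: 0.0523
finger_force: 0.0
```

Run:
```python
from h import *
o,T=pose(); im=optics.capture('wrist'); cv2.imwrite('pics/w4.png',im[:,:,::-1]); np.save('T4.npy',T); print(T,o['gripper_width'])
K=np.array([.5455,.0825,.115]); print(T[:3,:3].T@(K-T[:3,3])*1000, proj('wrist',K+[0,0,.006],T), [proj('wrist',K+np.array([np.cos(.131),np.sin(.131),0])*s*.014+[0,0,.008],T) for s in(-1,1)])
```

```text
[[-9.91693096e-01 -1.28626106e-01  3.57069133e-04  5.45627663e-01]
 [-1.28626032e-01  9.91693145e-01  2.24684671e-04  8.20194134e-02]
 [-3.83003326e-04  1.76889852e-04 -9.99999911e-01  2.71856931e-01]
 [ 0.00000000e+00  0.00000000e+00  0.00000000e+00  1.00000000e+00]] 0.05227496012119603
[1.24863771e-01 4.65268874e-01 1.56856979e+02] [317.64456207 228.19811503] [array([317.61149563, 214.21610179]), array([317.68226478, 242.7873598 ])]
```

View pics/w4.png

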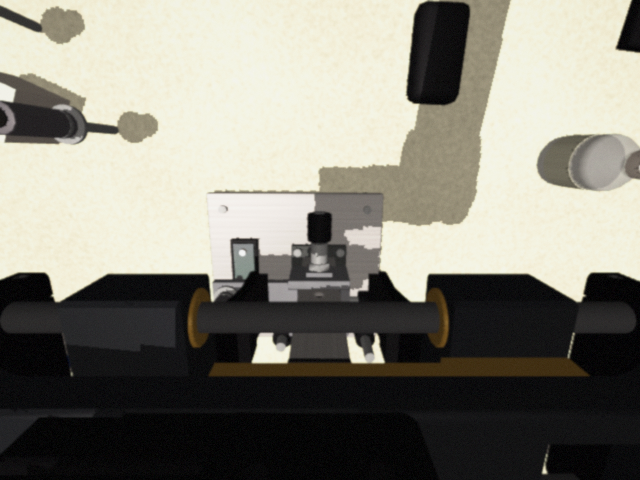

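The knob is at (319,228), spanning rows 212–243, within 1.5 px of the prediction. Descending to grip it.

>>> arm_command:
  targets: [0, 0, 0, 0, 1.2, 20, 0.55, 0, 0, 0, 0, 0, 26, 0.55, 0, 0, 0, 0, 0, 26, 0.55, 0, 0, 0, 0, 0, 26, 0.55, 0, 0, 0, 0, 0, 26, 0.55, 0, 0, 0, 0, 0, 24, 0.55, 0, 0, 0, 0, 0, 18, 0.55, 0, 0, 0, 0, 0, 10, 0.55]

```text
t: 12.4
eef_pos: [0.5441, 0.0833, 0.0933]
tcp_rot: [[-0.991, -0.13, -0.004], [-0.13, 0.991, -0.001], [0.004, -0.001, -1.0]]
contact_force: [0.6, -0.4, 0.4]
gripper_width: 0.048
finger_force: 0.0
```

>>> arm_command:
  targets: [0, 0, 0, 0, 0, 0, 0, 0, 0, 0, 0, 0, 0, 0, 0, 0, 0, 0, 0, 0, 0, 0, 0, 0, 0, 0, 0, 0, 0, 0, 0, 0, 0, 0, 0, 0, 0, 0, 0, 0, 0, 0, 0, 0, 0, 0, 0, 0, 0, 0, 0, 0, 0, 0, 0, 0]

```text
t: 13.07
eef_pos: [0.5463, 0.0834, 0.0965]
tcp_rot: [[-0.991, -0.131, 0.002], [-0.131, 0.991, 0.001], [-0.002, 0.0, -1.0]]
contact_force: [0.2, -1.0, 5.8]
gripper_width: 0.0232
finger_force: 30.0
```

>>> arm_command:
  targets: [0, 0, 0, 2, 0, 0, 0, 0, 0, 0, 2, 0, 0, 0, 0, 0, 0, 2, 0, 0, 0, 0, 0, 0, 2, 0, 0, 0, 0, 0, 0, 2, 0, 0, 0, 0, 0, 0, 2, 0, 0, 0, 0, 0, 0, 0, 0, 0, 0, 0, 0, 0, 0, 0, 0, 0]

```text
t: 13.73
eef_pos: [0.5373, 0.0822, 0.0961]
tcp_rot: [[-0.991, -0.131, 0.009], [-0.131, 0.991, 0.001], [-0.009, -0.001, -1.0]]
contact_force: [10.0, -0.2, -3.7]
gripper_width: 0.0233
finger_force: 30.0
```

>>> arm_command:
  targets: [0, 0, 0, 1, 0, 0, 0, 0, 0, 0, 1, 0, 0, 0, 0, 0, 0, 0.7, 0, 0, 0, 0, 0, 0, 0, 0, 0, 0, 0, 0, 0, 0, 0, 0, 0, 0, 0, 0, 0, 0, 0, 0, 0, 0, 0, 0, 0, 0, 0, 0, 0, 0, 0, 0, 0, 0]

```text
t: 14.4
eef_pos: [0.5351, 0.0819, 0.0961]
tcp_rot: [[-0.991, -0.131, 0.009], [-0.131, 0.991, 0.001], [-0.009, -0.001, -1.0]]
contact_force: [8.8, 0.5, -4.6]
gripper_width: 0.023
finger_force: 30.0
```

>>> arm_command:
  targets: [0, 0, 0, 0, 0, -3, 0, 0, 0, 0, 0, 0, -5, 0, 0, 0, 0, 0, 0, -5, 0, 0, 0, 0, 0, 0, -5, 0, 0, 0, 0, 0, 0, -5, 0, 0, 0, 0, 0, 0, -4, 0, 0, 0, 0, 0, 0, -3, 0, 0, 0, 0, 0, 0, 0, 0]

```text
t: 15.07
eef_pos: [0.5349, 0.0819, 0.1264]
tcp_rot: [[-0.991, -0.131, 0.009], [-0.131, 0.991, 0.001], [-0.009, -0.001, -1.0]]
contact_force: [9.2, 0.6, -3.8]
gripper_width: 0.0234
finger_force: 30.0
```

Run:
```python
from h import *
o,T=pose(); print(T, o['contact_force'],o['gripper_width'])
im=optics.capture('scene'); cv2.imwrite('pics/s3.png',im[:,:,::-1])
a=im[170:330,230:430,::-1]; cv2.imwrite('pics/s3c.png',cv2.convertScaleAbs(cv2.resize(a,None,fx=3.5,fy=3.5,interpolation=cv2.INTER_CUBIC),alpha=1.6,beta=15))
```

```text
[[-9.91299615e-01 -1.31284378e-01  9.45971105e-03  5.34905305e-01]
 [-1.31283799e-01  9.91344589e-01  6.84828252e-04  8.19288180e-02]
 [-9.46774062e-03 -5.63036826e-04 -9.99955021e-01  1.26365707e-01]
 [ 0.00000000e+00  0.00000000e+00  0.00000000e+00  1.00000000e+00]] [ 9.24744838  0.55938577 -3.84797711] 0.02343314257808334
```

View pics/s3c.png

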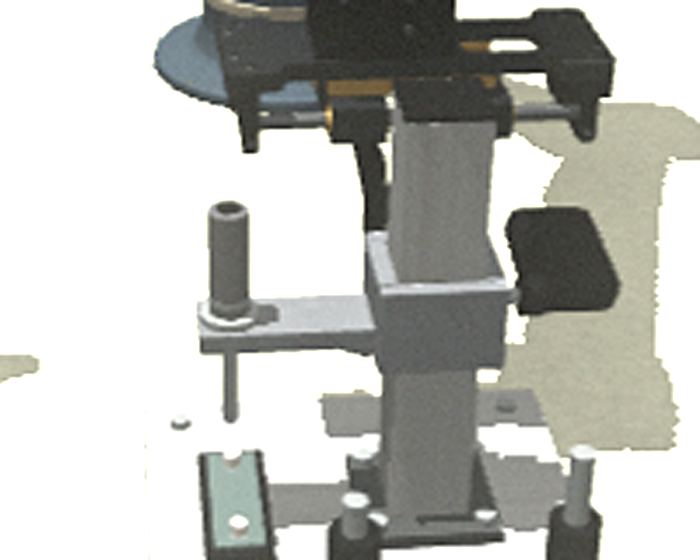

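The arm has risen about 30 mm and the lamp still hangs upright at crop (228,260), collar flat. Now letting the pin in.

>>> arm_command:
  targets: [0, 0, 0, -2, 0, 0, 0, 0, 0, 0, -2, 0, 0, 0, 0, 0, 0, -2, 0, 0, 0, 0, 0, 0, -2, 0, 0, 0, 0, 0, 0, -2, 0, 0, 0, 0, 0, 0, -2, 0, 0, 0, 0, 0, 0, -1.5, 0, 0, 0, 0, 0, 0, 0, 0, 0, 0]

```text
t: 15.78
eef_pos: [0.5435, 0.083, 0.126]
tcp_rot: [[-0.991, -0.131, -0.002], [-0.131, 0.991, 0.0], [0.002, 0.0, -1.0]]
contact_force: [-1.4, -0.8, 8.0]
gripper_width: 0.023
finger_force: 30.0
```

>>> arm_command:
  targets: [0, 0, 0, -1, 0, 0, 0, 0, 0, 0, -1, 0, -0.5, 0, 0, 0, 0, -0.5, 0, -0.3, 0, 0, 0, 0, 0, 0, 0, 0, 0, 0, 0, 0, 0, 0, 0, 0, 0, 0, 0, 0, 0, 0, 0, 0, 0, 0, 0, 0, 0, 0, 0, 0, 0, 0, 0, 0]

```text
t: 16.45
eef_pos: [0.5459, 0.0833, 0.1265]
tcp_rot: [[-0.991, -0.131, -0.002], [-0.131, 0.991, 0.0], [0.002, 0.0, -1.0]]
contact_force: [-1.3, -1.6, 6.1]
gripper_width: 0.023
finger_force: 30.0
```

>>> arm_command:
  targets: [0, 0, 0, -1, 0, 0, 0, 0, 0, 0, -0.5, 0, -0.3, 0, 0, 0, 0, 0, 0, 0, 0, 0, 0, 0, 0, 0, 0, 0, 0, 0, 0, 0, 0, 0, 0, 0, 0, 0, 0, 0, 0, 0, 0, 0, 0, 0, 0, 0, 0, 0, 0, 0, 0, 0, 0, 0]

```text
t: 17.12
eef_pos: [0.5463, 0.0834, 0.1265]
tcp_rot: [[-0.991, -0.131, -0.004], [-0.131, 0.991, -0.0], [0.004, 0.0, -1.0]]
contact_force: [-3.7, -1.2, 5.6]
gripper_width: 0.0233
finger_force: 30.0
```

Run:
```python
from h import *
a=cv2.imread('pics/s3.png'); b=optics.capture('scene')[:,:,::-1]
d=np.abs(a.astype(int)-b).max(2)[220:300,280:330]; print('lamp region changed px',(d>40).sum())
o,T=pose(); print(T[:3,3],o['contact_force'],o['finger_force'])
if (d>40).sum()<60: print(workorder.close_job())
```

```text
lamp region changed px 73
[0.54630384 0.08340924 0.12645298] [-4.20072661 -0.65238246  6.73686285] 29.98864084482193
```

Run:
```python
from h import *
a=cv2.imread('pics/s3.png',0).astype(np.float32); b=cv2.cvtColor(optics.capture('scene'),cv2.COLOR_RGB2GRAY).astype(np.float32)
for n,s in(('lamp body',np.s_[222:256,280:312]),('collar',np.s_[252:272,280:312]),('arm',np.s_[252:275,315:345]),('column',np.s_[210:240,335:375]),('rod',np.s_[270:292,286:306])):
    print(n,cv2.phaseCorrelate(a[s].copy(),b[s].copy()))
```

```text
lamp body ((-0.11916479329659424, -0.08379906912504254), 1.0110335710148017)
collar ((0.09081453820043706, -0.22788323457306348), 1.0035935759544372)
arm ((0.08059785422845955, -0.09410163825274154), 1.0112113548649682)
column ((-0.0781326771009816, -0.727517524850759), 0.34900582472483316)
rod ((-0.12631765841158327, -0.08565263754898034), 1.0580059890945752)
```

The lamp and the arm shifted by less than 0.25 px since the last check, so the lamp is still seated. Handing in.

```bash
python3 -c "
from rig import workorder; print(workorder.close_job())"
```

```text
the job is handed in; nothing more can be done
None
```

The lamp hangs in the stand's arm with its collar flat and the fingers off it, the arm is at the next hole up with the pin home, and the knob is still gripped; the job is handed in, and no verdict came back.

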